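# Stop the insole sander and hold its sagging-bolt guard gate ajar

## Task

Stop the bench sander by twisting its spring-return switch clockwise to the stop and letting go so that it springs back; then, so that I can reach in for the insole, open the yellow guard gate, whose sagging bolt hangs with its notch on the bent-up lip of the keeper: lift the bolt by its red ball knob while drawing it right out of the keeper, without wrenching the keeper. Pull the self-closing gate ajar by the same knob, about a hand's breadth (10 cm) at its free edge, and finish while still holding it steady there by the knob. Leave the other things on the bench undisturbed.

Things in the scene. Friction and masses are not known exactly. Their poses are not given: they have to be found in the camera images.
- switch_grip: Black bar handle, 44 x 12 x 34 mm (its x, y, z), of the sander's spring-return switch, upright on a grey control box (80 x 105 mm, 60 mm high) fixed to the bench, left or right of the gate. Origin: the bar's centre, 87 mm above the bench, on the vertical turning axis; x along the bar, z up. Below the bar is a 36 mm disc, its top 70 mm above the bench. Grip it across the 12 mm.
- switch (a joint): Turn of the switch in rad: 0 at rest, grows clockwise seen from above, stop at 1.1; a spring of about 0.015 N m at rest to 0.13 N m at the stop brings it back when let go.
- ball_knob: Red ball knob, 30 mm in diameter, on a level 10 mm shank that stands out from the barrel bolt on the gate's front towards the robot. Origin: the ball's centre, at first 161 mm above the bench, 58 mm before the bolt's axis and 84 mm before the shut gate's middle plane, nothing beside or above it; the gate's top edge is 190 mm above the bench. x along the shank into the gate, y along the bolt, the way it is drawn.
- bolt (a joint): Draw of the bolt along its own axis in m: 0 at first, grows as it is drawn out of the keeper (towards the gate's hinge side); range -0.010 to 0.055, held by about 2 N of friction wherever it is left. Its nose is clear of the keeper, and the gate free, from 0.037 on.
- bolt_lift (a joint): Lift of the bolt in rad about its worn barrel, 105 mm from the shank (less by the draw): 0 sagging, 0.12 level, 0.24 at most; needs about 3 N at the ball. A notch in the 18 mm bolt's underside hangs over the keeper's lip: the nose clears it from about 0.07 (ball 7 mm up), best level (ball 12.5 mm up) or a little above. Pulled unlifted, the nose catches on the lip after about 4 mm.
- keeper: Bent steel keeper, an open-topped catch (34 x 30 mm, 67 mm tall) on the fixed post beside the gate's free edge. Origin: middle of the top edge of its bent-up lip, 154 mm above the bench, 58 mm along the bolt from the shank. Axes of the fixed guard: x through the shut gate into the machine, y along the shut gate from keeper to hinge (the direction in which the bolt is drawn, level), z up.
- gate_hinge (a point): Point on the gate's vertical hinge axis, 174 mm above the bench, in the gate's middle plane, at the left end of the gate as seen from the robot, 310 mm from its free edge.
- gate (a joint): Opening of the gate in rad: 0 shut, grows as its free edge swings towards the robot (clockwise seen from above) about the hinge; 0.32 is 10 cm at the free edge. A spring of 0.4 N m when shut, 0.66 N m at 0.32, closes it when let go.
- gate_edge (a point): Top of the gate's free edge (on its robot side), 190 mm above the bench.
- pen: Bystander: blue pen, 145 mm long, 9 mm thick, lying before the gate; origin under its middle, x along it.
- cast: Bystander: white plaster foot cast, 257 x 88 mm, 87 mm high, to the right; origin under its middle, x towards the toe.
- shell: Bystander: pale plastic insole shell, 175 x 84 mm, 25 mm high, to the left; origin under its middle, x from heel to arch end.
- tin: Bystander: yellow glue tin, 84 mm in diameter, 85 mm high; it stands on the other side from the control box; origin under its middle.

How it is judged:
By the outcome, as a careful person would: the job done as asked, in the order asked, and still so for the second after the job is handed in, while the arm keeps its last pose, push and grip.
It also fails if it takes over 54 s, if anything falls off the work surface, if the arm or the gripper's body presses on something with over 40 N, if the wrist force passes 120 N, or if a joint passes its speed limit or range.

## Robot

A 6-joint arm with a two-finger parallel gripper is mounted at the origin on the work surface. World frame = base frame: x ahead of the robot, y to its left, z up, the work surface at z = 0. Lengths are in m, angles in rad, forces in N, time in s.
With the tool pointing down it reaches from about 0.375 to 0.9 m from the base axis. Payload 3.1 kg.
Tool frame: the origin (TCP) lies at the centre of the arm's flange, where the gripper is bolted on; the fingertips stand 173 mm ahead of it and the grasp point (between the pads) lies 155 mm ahead of it (tip_extent is the distance from the TCP to the fingertips, in m); z points along the fingers, y is the direction in which the jaws open and shut (so a half turn about z gives the same grasp; the last joint's range is limited). The gripper opens to 85 mm and grips with 20 to 120 N. Pads are 22 mm wide; open, the fingers measure 114 mm over their backs; the gripper's body (76 mm by 85 mm) begins 54 mm behind the grasp point. The pads swing forward as they close: fully open they stand 13 mm farther back than shut.
Start: joints at [0.938, 0.527, 1.433, -0, 1.181, -0.178], TCP at [0.275, 0.561, 0.405] pointing down, gripper open.
Joint ranges: [-3.08, 3.08], [-0.75, 2.2], [0.22, 2.44], [-1.43, 4.57], [0, 2.65], [-2.85, 2.85]. Speed limits (rad/s): [2.79, 2.79, 3.14, 3.14, 3.14, 3.14].

## Interface

Orientations are given as a unit quaternion [x, y, z, w].
In Python, from station import sense, snapshot, sign_off, tip_extent gives the robot as it stands. The module is installed in compiled form; this text tells all that it offers.
- The arm moves only by the tool servo_tool, never from a script. Its argument "rows" is a list of rows, each a list of 3 entries, a list of its own where there are three numbers: the shift along the tool's x, y, z in mm, then the turn about the tool's z in degrees, then the opening, from -1 (shut) to 1 (fully open), so that 0 is half open. A call has 1 to 8 rows; each row is the pose to reach, as a shift and turn from the pose measured when the call began, along the tool's axes at that moment; what a row does not reach only later rows make up. A row lasts 1/10 s, in which the tool goes at most 50 mm and 8.59 degrees, less where a joint would pass 70% of its speed; a pose out of reach is approached as far as the arm can. A call with a gripper value outside its range is refused whole. The fingers move at their own pace and stop on an object; "force" is the grip in N (left out, the last holds). Time passes only in rows, so rows that repeat a pose let the fingers close. It gives the time, the measured TCP pose, the force and the opening at its end, in the units of the state.
- sense(): the state, without advancing time (a new reading comes with each control period).
- snapshot(name): name is "scene" or "top"; returns a dict with "image" (400x640x3 uint8, blue, green, red), "z_map" (400x640 float32, m along the optical axis (not along the pixel's ray), 0 where there is no reading), "vertical_fov" (degrees; the focal length in pixels is half the picture's height over the tangent of half this angle, whatever the lens; pixels are square), "cx", "cy" (the principal point, pixels), "cam_to_world" (4x4, takes a point from camera to world coordinates). Camera axes: x right, y down, z forward; pixel columns grow to the right and rows downward; lengths in m; the calibration is good to about 2 mm. A picture is of the moment at which its call begins.
- sign_off(): hands the job in, once; it reports no verdict.
The state is a dict: "t": time; "q": joint angles; "qd": joint speeds; "tau": joint torques, N m; "tcp_pos": TCP position; "tool_rot": TCP orientation; "force": force on the tool from outside, world axes, zero at the start; "ft_torque": the same for the moment, N m; "finger_gap": opening from 0.0 (shut) to 1.0 (fully open).
Only numpy, scipy, OpenCV 4.12 (cv2) and the standard library are available. Lean on these libraries where they do the work, as an engineer would, in place of code of your own. Each camera call takes 0.05 s, during which the arm holds its last target. There are 200 camera calls.

## Working session

There is one attempt and no reset: what is moved stays moved. The work goes in short steps, Python scripts to look and compute and a tool call to move; the robot and the scene stay as the last step left them, time stands still between calls to the robot, and variables do not carry over. Pictures are saved under pics/ and viewed, about 8 in all and at most 12, crops included, and the job is handed in when it is done.

Besides the shell and the picture viewer there is one more tool, called as name(argument=value, ...) on one line, values as JSON. servo_tool: Moves the arm, as the interface text tells. Its arguments: {"type":"object","properties":{"rows":{"type":"array"},"force":{"type":"number"}},"required":["rows"]}

```bash
mkdir -p pics; cat > h.py <<'E'
import numpy as np, cv2
from station import *
from scipy.spatial.transform import Rotation as R
def cam(n):
    s=snapshot(n); s['f']=200/np.tan(np.radians(s['vertical_fov'])/2); s['T']=np.array(s['cam_to_world']); return s
def cloud(s):
    v,u=np.mgrid[:400,:640]; z=s['z_map']
    P=np.stack([(u-s['cx'])/s['f']*z,(v-s['cy'])/s['f']*z,z],-1)
    W=P@s['T'][:3,:3].T+s['T'][:3,3]; W[z==0]=np.nan; return W
def proj(s,p):
    c=s['T'][:3,:3].T@(np.array(p)-s['T'][:3,3]); return c[:2]/c[2]*s['f']+[s['cx'],s['cy']]
E
python3 - <<'E'
from h import *
for n in('scene','top'):
    s=cam(n); cv2.imwrite(f'pics/{n}0.png',s['image']); print(n,s['f'],s['cx'],s['cy'],s['T'].round(3).tolist())
    W=cloud(s); np.savez(f'{n}0.npz',W=W,img=s['image'],z=s['z_map'])
    hsv=cv2.cvtColor(s['image'],cv2.COLOR_BGR2HSV); H,S,V=hsv[...,0],hsv[...,1],hsv[...,2]
    for c,m in dict(red=((H<8)|(H>172))&(S>130)&(V>60),yel=(H>18)&(H<35)&(S>120)&(V>80),blue=(H>100)&(H<130)&(S>120)&(V>50),black=(V<45)).items():
        k,l,st,ce=cv2.connectedComponentsWithStats(m.astype(np.uint8))
        for i in range(1,k):
            if st[i,4]>40:
                w=W[l==i]; print(c,st[i].tolist(),ce[i].round(1),np.nanmedian(w,0).round(3),np.nanpercentile(w,2,0).round(3),np.nanpercentile(w,98,0).round(3))
print(sense())
E
```

```text
scene 367.43958786420035 315.87216105820625 200.64099245174967 [[-0.071, 0.712, -0.698, 1.192], [0.997, 0.064, -0.036, 0.036], [0.019, -0.699, -0.715, 0.798], [0.0, 0.0, 0.0, 1.0]]
red [269, 191, 11, 10, 88] [274.1 195.5] [ 0.571 -0.097  0.171] [ 0.56  -0.11   0.161] [ 0.581 -0.087  0.177]
yel [406, 200, 30, 18, 209] [418.8 211.5] [0.502 0.278 0.073] [0.472 0.248 0.059] [0.509 0.322 0.08 ]
yel [249, 211, 136, 13, 1757] [316.4 217. ] [0.644 0.009 0.189] [ 0.623 -0.135  0.168] [0.66  0.155 0.192]
blue [613, 0, 27, 6, 88] [629.2   1.4] [-0.445  1.155  0.34 ] [-0.466  1.107  0.335] [-0.428  1.182  0.348]
blue [296, 23, 17, 25, 272] [304.1  34.6] [-0.499 -0.127  0.129] [-0.626 -0.152  0.125] [ 0.036 -0.058  0.334]
blue [139, 134, 14, 26, 47] [146.6 144.6] [ 0.222 -0.595  0.029] [ 0.173 -0.599  0.024] [ 0.296 -0.591  0.033]
blue [0, 163, 9, 10, 54] [  2.9 166.1] [-0.143 -1.652 -0.461] [-0.169 -1.676 -0.467] [-0.1   -1.631 -0.454]
blue [51, 187, 73, 3, 143] [ 94.3 187.6] [ 0.445 -0.658  0.028] [ 0.436 -0.79   0.022] [ 0.452 -0.584  0.033]
blue [602, 258, 38, 17, 356] [622.2 266.1] [0.713 0.
[... 4669 characters left out ...]
] [ 0.062 -0.062  0.027] [0.114 0.002 0.312]
{'t': 0.1, 'q': array([ 9.37511443e-01,  5.28381017e-01,  1.43377353e+00, -2.58470748e-05,
        1.18139063e+00, -1.78524301e-01]), 'qd': array([-0.00071555, -0.00173172, -0.00361848, -0.00119824, -0.00203974,
       -0.00064759]), 'tau': array([-1.14941690e-04, -4.43302917e+01, -1.78585857e+01, -2.30340402e-04,
        3.90638597e-03,  2.48217276e-06]), 'tcp_pos': array([0.27433466, 0.56123221, 0.40382654]), 'tool_rot': array([ 2.25421123e-01,  9.74260932e-01, -9.01654545e-04, -3.74496586e-04]), 'force': array([ 0.64870361,  0.38997728, -0.33586479]), 'ft_torque': array([ 0.00866433,  0.05271211, -0.02693625]), 'finger_gap': 1.0023543060397053}
```

View pics/scene0.png

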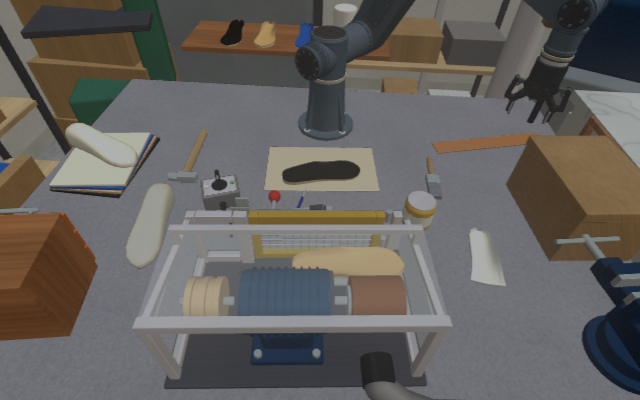

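View pics/top0.png

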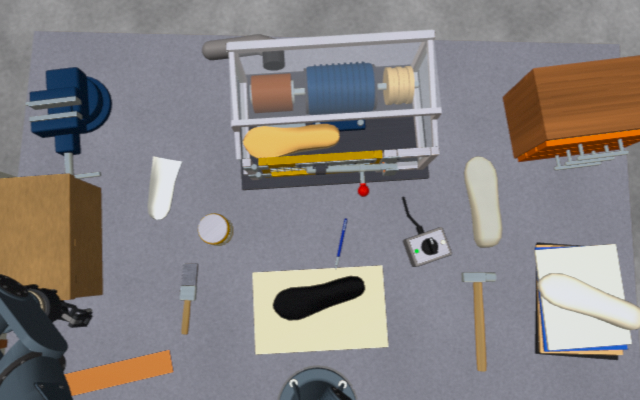

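The scene camera faces the robot from behind the guard. The top camera shows the red knob at (363,189), the control box with its black switch at (429,246) on the right, the tin at (215,229), the pen at (342,240) and the cast at (483,203). Next I measure the details.

```bash
python3 - <<'E'
from h import *
S={n:cam(n) for n in('scene','top')}
# knob: rays through blob centres
rays=[]
for n,s in S.items():
    hsv=cv2.cvtColor(s['image'],cv2.COLOR_BGR2HSV); m=((hsv[...,0]<8)|(hsv[...,0]>172))&(hsv[...,1]>110)&(hsv[...,2]>50)
    k,l,st,ce=cv2.connectedComponentsWithStats(m.astype(np.uint8)); 
    u={'scene':(274,195),'top':(363,189)}[n]; i=l[u[1],u[0]]
    (cx,cy),r=cv2.minEnclosingCircle(np.argwhere(l==i)[:,::-1].astype(np.float32)); print(n,cx,cy,r,ce[i],st[i])
    d=s['T'][:3,:3]@[(cx-s['cx'])/s['f'],(cy-s['cy'])/s['f'],1]; d/=np.linalg.norm(d); o=s['T'][:3,3]
    t=(0.161-o[2])/d[2]; print('on plane',(o+t*d).round(4)); rays.append((o,d))
A=sum(np.eye(3)-np.outer(d,d) for o,d in rays); b=sum((np.eye(3)-np.outer(d,d))@o for o,d in rays); print('knob tri',np.linalg.solve(A,b).round(4))
# gate top edge / box top
for n,s in S.items():
    W=cloud(s); hsv=cv2.cvtColor(s['image'],cv2.COLOR_BGR2HSV)
    m=(hsv[...,0]>18)&(hsv[...,0]<35)&(hsv[...,1]>120)&(abs(W[...,2]-.19)<.006)&(abs(W[...,0]-.64)<.06)
    p=W[m][:,:2]; c=p.mean(0); d=np.linalg.svd(p-c)[2][0]; d*=np.sign(d[1]); q=(p-c)@d; print(n,'gate dir',d.round(3),np.degrees(np.arctan2(-d[0],d[1])),'c',c.round(4),'ends',c+d*q.min(),c+d*q.max(),len(p))
    m=(abs(W[...,2]-.06)<.006)&(abs(W[...,0]-.43)<.09)&(abs(W[...,1]+.28)<.09)
    r=cv2.minAreaRect(W[m][:,:2].astype(np.float32)); print('box',r,m.sum())
    m=(W[...,2]>.085)&(abs(W[...,0]-.43)<.06)&(abs(W[...,1]+.28)<.06)
    if m.sum()>4: print('bar',W[m].mean(0),cv2.minAreaRect(W[m][:,:2].astype(np.float32)),m.sum())
t=S['top']['image']
a=cv2.resize(t[215:275,395:460],None,fx=8,fy=8,interpolation=2); b=cv2.resize(t[130:205,320:440],None,fx=5,fy=5,interpolation=2)
a=cv2.resize(a,(390,360)); b=cv2.resize(b,(400,250)); 
s=S['scene']['image']; c=cv2.resize(s[170:215,195:275],(400,225),interpolation=2); e=cv2.resize(s[170:270,230:420],(390,205),interpolation=2)
cv2.imwrite('pics/crop1.png',np.vstack([np.hstack([a,np.vstack([b,np.zeros((110,400,3),np.uint8)])]),np.hstack([np.vstack([e,np.zeros((20,390,3),np.uint8)]),c])]))
E
```

```text
scene 274.0 195.64285278320312 5.52786111831665 [274.02173913 195.35869565] [269 191  11  10  92]
on plane [ 0.5618 -0.0999  0.161 ]
top 362.5 189.26922607421875 6.749420166015625 [362.87394958 189.51260504] [358 183  11  14 119]
on plane [ 0.5634 -0.0992  0.161 ]
knob tri [ 0.5632 -0.0994  0.1624]
scene gate dir [-0.089  0.996] 5.13278246860962 c [0.641  0.0094] ends [ 0.65453599 -0.14074434] [0.62739533 0.16140819] 1085
box ((0.4353916049003601, -0.2867373824119568), (0.08046702295541763, 0.1049250140786171), 20.83755111694336) 581
bar [ 0.4419715  -0.28428156  0.10105014] ((0.43689265847206116, -0.2862330973148346), (0.04113231971859932, 0.011761088855564594), 20.743154525756836) 65
top gate dir [-0.09   0.996] 5.183260298323645 c [0.6348 0.0085] ends [ 0.64856932 -0.14364471] [0.62111202 0.15903997] 984
box ((0.4315143823623657, -0.28765273094177246), (0.07968521118164062, 0.10538703948259354), 19.99965476989746) 888
bar [ 0.43120471 -0.28696532  0.10097397] ((0.43165311217308044, -0.2882293164730072), (0.04350769892334938, 0.01282723993062973), 20.371381759643555) 106
```

View pics/crop1.png

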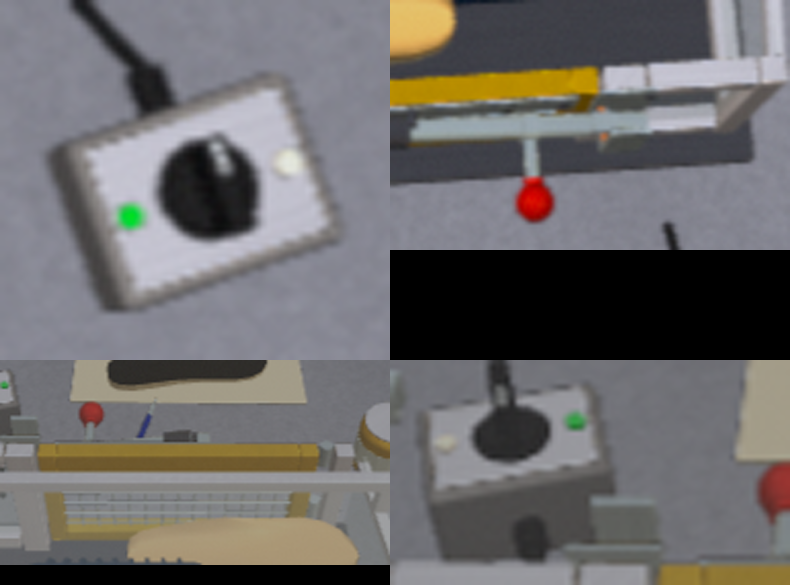

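Both views agree within the calibration. The switch is at about (0.433,-0.287) with its bar at 20.5°, the knob at (0.563,-0.0995), and the gate is turned about 5.1°. I start moving towards the switch by a waypoint that stays outside the inner reach limit.

servo_tool(rows=[[[-20,-15,0],4,1],[[-55,-42,0],12,1],[[-92,-70,0],20,1],[[-130,-98,0],28,1],[[-168,-126,0],36,1],[[-206,-154,0],44,1],[[-244,-182,0],52,1],[[-282,-210,0],60,1]])

```text
t: 1.0
tcp_pos: [0.436, 0.2471, 0.4044]
tool_rot: [0.684, 0.729, -0.001, 0.0]
force: [0.4, 0.2, -1.3]
finger_gap: 0.999
```

```bash
cat >> h.py <<'E'
def goto(x,y,z,yaw):
    """shift (mm, tool axes) and turn (deg about tool z) from here to TCP x,y,z with tool-y heading yaw deg"""
    s=sense(); M=R.from_quat(s['tool_rot']).as_matrix(); d=M.T@(np.array([x,y,z])-s['tcp_pos'])*1000
    yw=np.degrees(np.arctan2(M[1,1],M[0,1])); t=(yw-yaw+180)%360-180
    print('t',round(s['t'],2),'pos',s['tcp_pos'].round(4),'yaw',yw.round(1),'q',s['q'].round(2),'F',s['force'].round(1),'gap',round(s['finger_gap'],3),'SHIFT',d.round(1),'TURN',t.round(1))
E
python3 -c "
from h import *
goto(.434,-.287,.33,-69.5)"
```

```text
t 1.0 pos [0.436  0.2471 0.4044] yaw 3.6 q [ 0.29  0.36  1.74 -0.    1.04  0.23] F [ 0.4  0.2 -1.3] gap 0.999 SHIFT [-532.8  -35.7   74.9] TURN 73.1
```

servo_tool(rows=[[[-30,0,0],5,1],[[-75,-5,0],11,1],[[-120,-8,0],17,1],[[-165,-11,0],23,1],[[-210,-14,5],29,1],[[-255,-17,10],35,1],[[-300,-20,15],41,1],[[-345,-23,20],47,1]])

```text
t: 1.8
tcp_pos: [0.4345, -0.1006, 0.3847]
tool_rot: [0.919, 0.394, -0.0, 0.0]
force: [1.2, 0.4, -0.4]
finger_gap: 0.997
```

```bash
python3 -c "
from h import *
goto(.433,-.287,.32,-69.5)"
```

```text
t 1.8 pos [ 0.4345 -0.1006  0.3847] yaw -43.6 q [-0.48  0.32  1.89 -0.    0.93  0.28] F [ 1.2  0.4 -0.4] gap 0.997 SHIFT [-135.9  127.5   64.9] TURN 25.9
```

servo_tool(rows=[[[-20,19,10],5,0.2],[[-46,43,22],10,0.2],[[-72,67,34],15,0.2],[[-98,92,46],20,0.2],[[-122,114,57],24,0.2],[[-136,127,65],26,0.2],[[-136,127,65],26,0.2],[[-136,127,65],26,0.2]])

```text
t: 2.6
tcp_pos: [0.4323, -0.286, 0.3197]
tool_rot: [0.984, 0.177, -0.001, -0.0]
force: [-0.4, 0.4, 0.1]
finger_gap: 0.601
```

```bash
python3 - <<'E'
from h import *
goto(.433,-.287,.250,-69.5)
s=cam('scene'); t=cam('top')
a=cv2.resize(s['image'][120:220,140:300],(640,400),interpolation=2)
cv2.imwrite('pics/pre.png',a)
# box/bar re-measure and spot the fingertips
for n,c in(('scene',s),('top',t)):
    W=cloud(c); m=(W[...,2]>.135)&(W[...,2]<.2)&(abs(W[...,0]-.43)<.09)&(abs(W[...,1]+.28)<.09)
    print(n,m.sum(),W[m].mean(0) if m.any() else '',cv2.minAreaRect(W[m][:,:2].astype(np.float32)) if m.sum()>4 else '')
E
```

```text
t 2.6 pos [ 0.4323 -0.286   0.3197] yaw -69.6 q [-0.8   0.51  1.78 -0.    0.85  0.42] F [-0.4  0.4  0.1] gap 0.601 SHIFT [ 0.4  1.3 69.7] TURN -0.1
scene 163 [ 0.44234508 -0.2855808   0.17994871] ((0.4342948794364929, -0.2858709990978241), (0.025458339601755142, 0.11045320332050323), 21.077655792236328)
top 2 [ 0.42973888 -0.24757344  0.19479345]
```

View pics/pre.png

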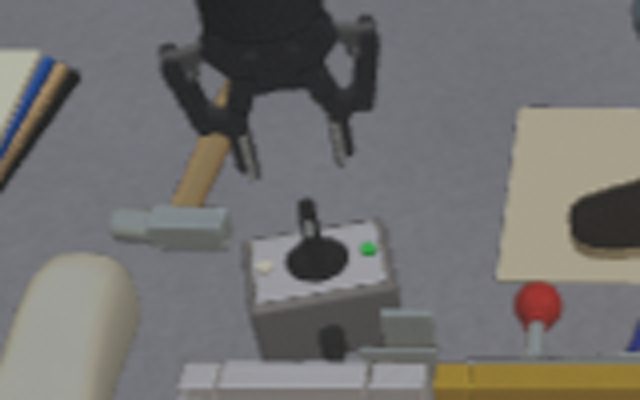

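The picture shows the open fingers at (250,160) and (343,150), straddling the bar at (310,225), so the alignment is good. I descend and grip.

servo_tool(rows=[[[0,1,20],0,0],[[0,1,45],0,0],[[0,1,62],0,0],[[0,1,68],0,0],[[0,1,68],0,-1],[[0,1,68],0,-1],[[0,1,68],0,-1],[[0,1,68],0,-1]], force=25)

```text
t: 3.5
tcp_pos: [0.4333, -0.2866, 0.2531]
tool_rot: [0.984, 0.177, 0.001, 0.001]
force: [1.8, -1.8, 1.1]
finger_gap: 0.133
```

```bash
python3 -c "
from h import *
goto(.433,-.287,.250,-69.5);print(sense()['ft_torque'])"
```

```text
t 3.5 pos [ 0.4333 -0.2866  0.2531] yaw -69.6 q [-0.8   0.63  1.82 -0.    0.69  0.41] F [ 1.8 -1.8  1.1] gap 0.133 SHIFT [-0.4  0.3  3.1] TURN -0.1
[ 0.03501556 -0.11036234 -0.09335856]
```

servo_tool(rows=[[[0,0,0],6,-1],[[0,0,0],14,-1],[[0,0,0],22,-1],[[0,0,0],30,-1],[[0,0,0],38,-1],[[0,0,0],46,-1],[[0,0,0],54,-1],[[0,0,0],58,-1]])

```text
t: 4.3
tcp_pos: [0.4333, -0.287, 0.2532]
tool_rot: [0.946, -0.323, 0.001, 0.001]
force: [0.1, -2.5, -5.2]
finger_gap: 0.134
```

```bash
python3 -c "
from h import *
goto(.433,-.287,.250,-69.5-63);print(sense()['ft_torque'])"
```

```text
t 4.3 pos [ 0.4333 -0.287   0.2532] yaw -127.7 q [-0.8   0.63  1.82 -0.    0.69  1.43] F [ 0.1 -2.5 -5.2] gap 0.134 SHIFT [-0.2  0.1  3.2] TURN 4.8
[-0.30641191  0.03062425  0.14385528]
```

servo_tool(rows=[[[0,0,0],2,-1],[[0,0,0],4,-1],[[0,0,0],6,-1],[[0,0,0],8,-1],[[0,0,0],8,-1],[[0,0,0],8,-1]])

```text
t: 4.9
tcp_pos: [0.4332, -0.2871, 0.2532]
tool_rot: [0.922, -0.387, 0.001, 0.001]
force: [1.5, -2.0, -4.2]
finger_gap: 0.135
```

```bash
python3 -c "
from h import *
goto(.433,-.287,.250,-69.5-63);s=sense();print(s['ft_torque'],s['tau'])
t=cam('scene');W=cloud(t)
cv2.imwrite('pics/turned.png',cv2.resize(t['image'][120:220,140:300],(640,400),interpolation=2))"
```

```text
t 4.9 pos [ 0.4332 -0.2871  0.2532] yaw -135.6 q [-0.8   0.63  1.82 -0.    0.69  1.57] F [ 1.5 -2.  -4.2] gap 0.135 SHIFT [-0.2  0.1  3.2] TURN -3.1
[-0.11199021 -0.10939118  0.65289351] [-4.10058314e-02 -4.18822217e+01 -8.94196898e+00  5.47440760e-01
  3.40559045e-01  6.12391233e-01]
```

View pics/turned.png

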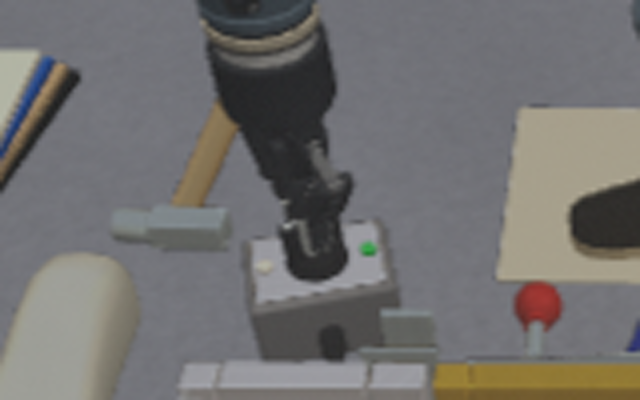

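The gripper is over the switch at about (318,240). The reaction torque jumped to 0.65 N m, so the switch is at its stop. I open fully so the bar can spring back between the fingers, then rise.

servo_tool(rows=[[[0,0,0],0,1],[[0,0,0],0,1],[[0,0,0],0,1],[[0,0,0],0,1],[[0,0,0],0,1],[[0,0,-20],0,1],[[0,0,-60],0,1],[[0,0,-100],0,1]])

```text
t: 5.75
tcp_pos: [0.4328, -0.2865, 0.3537]
tool_rot: [0.922, -0.388, 0.0, 0.001]
force: [1.2, -0.9, 0.5]
finger_gap: 1.003
```

```bash
python3 - <<'E'
from h import *
for n in('scene','top'):
    W=cloud(cam(n)); m=(W[...,2]>.085)&(W[...,2]<.115)&(abs(W[...,0]-.43)<.05)&(abs(W[...,1]+.28)<.05)
    if m.sum()>4: print(n,cv2.minAreaRect(W[m][:,:2].astype(np.float32)),m.sum())
# hover above knob; jaw along bolt: yaw = 95.1 or -84.9
goto(.563,-.0995,.375,-84.9)
E
```

```text
scene ((0.4368222951889038, -0.2863721549510956), (0.043129753321409225, 0.011875197291374207), 20.76122283935547) 66
top ((0.445406973361969, -0.2808111310005188), (0.010388498194515705, 0.016521703451871872), 59.58736038208008) 29
t 5.85 pos [ 0.4344 -0.2878  0.3582] yaw -135.6 q [-0.8   0.45  1.74 -0.    0.93  1.57] F [ 0.2 -0.6  0.7] gap 1.002 SHIFT [ -44.4 -223.6  -17.8] TURN -50.7
```

The switch is back at 20.8°, its rest angle. Now to a hover above the knob.

servo_tool(rows=[[[-6,-30,-15],-8,1],[[-14,-70,-18],-16,1],[[-22,-110,-18],-24,1],[[-30,-150,-18],-32,1],[[-38,-190,-18],-40,1],[[-43,-216,-18],-47,1],[[-44,-223,-18],-51,1],[[-44,-223,-18],-51,1]])

```text
t: 6.65
tcp_pos: [0.5632, -0.0987, 0.3744]
tool_rot: [0.999, 0.048, 0.004, 0.006]
force: [-0.4, -0.6, 0.2]
finger_gap: 1.003
```

```bash
python3 - <<'E'
from h import *
goto(.563,-.0995,.316,-84.9)
s=cam('scene'); cv2.imwrite('pics/k1.png',cv2.resize(s['image'][110:230,190:350],(640,480),interpolation=2))
W=cloud(s); m=(W[...,2]>.2)&(W[...,2]<.25)&(abs(W[...,0]-.56)<.09)&(abs(W[...,1]+.1)<.09)
print(m.sum(),cv2.minAreaRect(W[m][:,:2].astype(np.float32)),np.nanmin(W[m][:,2]))
E
```

```text
t 6.65 pos [ 0.5632 -0.0987  0.3744] yaw -84.5 q [-0.37  0.49  1.6  -0.01  1.03  1.11] F [-0.4 -0.6  0.2] gap 1.003 SHIFT [-0.7  0.  58.4] TURN 0.4
142 ((0.5831746459007263, -0.11951416730880737), (0.06602130830287933, 0.149726003408432), 36.67182159423828) 0.20002538329359
```

View pics/k1.png

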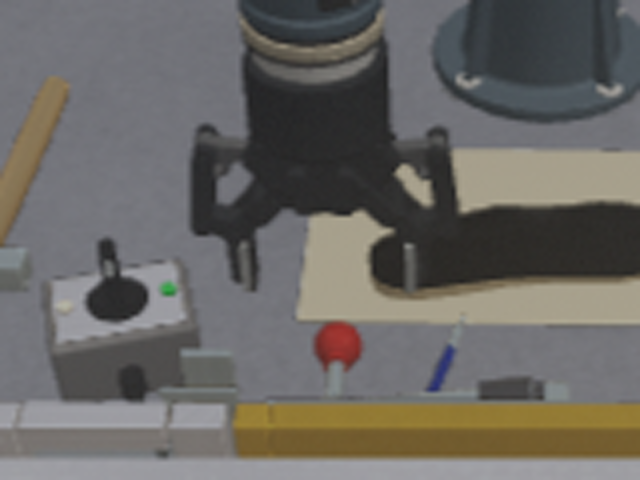

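The switch is upright at (108,262), and the fingers at (246,265) and (410,268) straddle the knob at (338,345). I descend and grip the ball.

servo_tool(rows=[[[-1,0,15],0,0.6],[[-1,0,38],0,0.4],[[-1,0,54],0,0.3],[[-1,0,59],0,0.3],[[-1,0,60],0,-1],[[-1,0,60],0,-1],[[-1,0,60],0,-1],[[-1,0,60],0,-1]], force=60)

```text
t: 7.5
tcp_pos: [0.5622, -0.1006, 0.3151]
tool_rot: [0.999, 0.047, 0.004, 0.006]
force: [-0.8, -1.1, -2.1]
finger_gap: 0.318
```

```bash
python3 - <<'E'
from h import *
goto(.563,-.0995,.328,-84.9)
s=cam('scene'); W=cloud(s); hsv=cv2.cvtColor(s['image'],cv2.COLOR_BGR2HSV); m=((hsv[...,0]<8)|(hsv[...,0]>172))&(hsv[...,1]>110)&(hsv[...,2]>50); m[:150]=0
print(m[:, 240:310].sum()); cv2.imwrite('pics/k2.png',cv2.resize(s['image'][110:230,190:350],(640,480),interpolation=2))
E
```

```text
t 7.5 pos [ 0.5622 -0.1006  0.3151] yaw -84.6 q [-0.37  0.57  1.66 -0.01  0.9   1.11] F [-0.8 -1.1 -2.1] gap 0.318 SHIFT [  1.   -0.9 -12.9] TURN 0.3
99
```

View pics/k2.png

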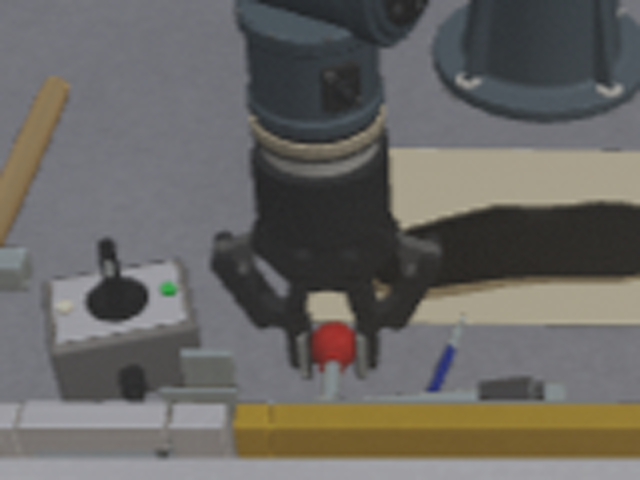

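The ball at (333,345) sits between the pads. Lift first.

servo_tool(rows=[[[0,0,-3],0,-1],[[0,0,-6],0,-1],[[0,0,-9],0,-1],[[0,0,-12],0,-1],[[0,0,-14],0,-1],[[0,0,-14],0,-1],[[0,0,-14],0,-1]])

```text
t: 8.25
tcp_pos: [0.5617, -0.1004, 0.3284]
tool_rot: [0.999, 0.047, 0.003, 0.006]
force: [-2.1, -1.9, -10.3]
finger_gap: 0.317
```

```bash
cat >> h.py <<'E'
def knob():
    out=[]
    for n in('scene','top'):
        s=cam(n); W=cloud(s); hsv=cv2.cvtColor(s['image'],cv2.COLOR_BGR2HSV)
        m=((hsv[...,0]<8)|(hsv[...,0]>172))&(hsv[...,1]>110)&(hsv[...,2]>40)&(W[...,2]>.14)&(W[...,2]<.22)&(W[...,0]>.4)&(W[...,0]<.62)&(W[...,1]>-.15)&(W[...,1]<.05)
        if m.sum()>5: print(n,m.sum(),'knob med',np.median(W[m],0).round(4),'max z',W[m][:,2].max().round(4))
E
python3 - <<'E'
from h import *
goto(.563,-.0995,.328,-84.9); knob()
E
```

```text
t 8.25 pos [ 0.5617 -0.1004  0.3284] yaw -84.6 q [-0.37  0.55  1.65 -0.01  0.93  1.11] F [ -2.1  -1.9 -10.3] gap 0.317 SHIFT [ 1.4 -0.8  0.4] TURN 0.3
scene 98 knob med [ 0.5719 -0.0994  0.1813] max z 0.1932
```

servo_tool(rows=[[[0,-3,-1],0,-1],[[0,-6,-1],0,-1],[[0,-9,-1],0,-1],[[0,-12,-1],0,-1]])

```text
t: 8.75
tcp_pos: [0.5605, -0.088, 0.3292]
tool_rot: [0.999, 0.047, 0.003, 0.006]
force: [-2.2, -1.9, -13.8]
finger_gap: 0.319
```

```bash
python3 - <<'E'
from h import *
goto(.563,-.0995,.328,-84.9); knob(); print(sense()['ft_torque'])
E
```

```text
t 8.75 pos [ 0.5605 -0.088   0.3292] yaw -84.6 q [-0.35  0.55  1.65 -0.01  0.93  1.13] F [ -2.2  -1.9 -13.8] gap 0.319 SHIFT [ 1.4 11.7  1.3] TURN 0.3
scene 97 knob med [ 0.5711 -0.0875  0.1821] max z 0.1924
[-0.93096746  0.0958448   0.14580824]
```

The knob has moved 12 mm with almost no side force, so the notch has cleared the lip. I continue the draw.

servo_tool(rows=[[[0,-5,0],0,-1],[[0,-10,0],0,-1],[[0,-15,0],0,-1],[[0,-20,0],0,-1],[[0,-25,0],0,-1],[[0,-30,0],0,-1],[[0,-34,0],0,-1],[[0,-34,0],0,-1]])

```text
t: 9.65
tcp_pos: [0.5573, -0.0529, 0.329]
tool_rot: [0.999, 0.047, 0.003, 0.005]
force: [-0.2, 0.5, -10.8]
finger_gap: 0.316
```

```bash
python3 - <<'E'
from h import *
knob(); print(sense()['ft_torque'])
# gate frame, hinge, and TCP waypoints for opening, keeping the TCP's present offset to the hinge
yg=np.array([-.0895,.996]); xg=np.array([.996,.0895]); s=sense(); p=s['tcp_pos'][:2]
k0=np.array([.5622,-.1006]); h=k0+.084*xg+.2565*yg; print('hinge',h,'draw',(p-k0)@yg)
for th in(.08,.16,.24,.32,.34):
    c,n=np.cos(-th),np.sin(-th); q=h+np.array([[c,-n],[n,c]])@(p-h); print(th); goto(*q,s['tcp_pos'][2],-84.6-np.degrees(th))
E
```

```text
scene 96 knob med [ 0.5676 -0.0522  0.1817] max z 0.191
[-0.08632461  0.10986945  0.13682417]
hinge [0.62290725 0.162392  ] draw 0.04779968189177462
0.08
t 9.75 pos [ 0.5573 -0.053   0.3289] yaw -84.6 q [-0.29  0.54  1.67 -0.01  0.92  1.19] F [ -0.1   1.5 -10.5] gap 0.316 SHIFT [-16.4  -7.5  -0.2] TURN 4.6
0.16
t 9.75 pos [ 0.5573 -0.053   0.3289] yaw -84.6 q [-0.29  0.54  1.67 -0.01  0.92  1.19] F [ -0.1   1.5 -10.5] gap 0.316 SHIFT [-32.1 -16.3  -0.4] TURN 9.2
0.24
t 9.75 pos [ 0.5573 -0.053   0.3289] yaw -84.6 q [-0.29  0.54  1.67 -0.01  0.92  1.19] F [ -0.1   1.5 -10.5] gap 0.316 SHIFT [-47.1 -26.3  -0.6] TURN 13.8
0.32
t 9.75 pos [ 0.5573 -0.053   0.3289] yaw -84.6 q [-0.29  0.54  1.67 -0.01  0.92  1.19] F [ -0.1   1.5 -10.5] gap 0.316 SHIFT [-61.2 -37.5  -0.8] TURN 18.3
0.34
t 9.75 pos [ 0.5573 -0.053   0.3289] yaw -84.6 q [-0.29  0.54  1.67 -0.01  0.92  1.19] F [ -0.1   1.5 -10.5] gap 0.316 SHIFT [-64.6 -40.5  -0.8] TURN 19.5
```

The bolt is drawn about 48 mm with low side forces. Now I swing the gate along its arc, turning the tool with it.

servo_tool(rows=[[[-4,-2,0],1,-1],[[-10,-4,0],3,-1],[[-16,-7,0],4.6,-1],[[-24,-12,0],7,-1],[[-32,-16,0],9.2,-1]])

```text
t: 10.25
tcp_pos: [0.524, -0.0402, 0.3289]
tool_rot: [0.999, -0.034, 0.005, 0.005]
force: [2.3, 1.6, -12.1]
finger_gap: 0.314
```

```bash
cat > g.py <<'E'
from h import *
knob(); 
for n in('scene','top'):
    s=cam(n); W=cloud(s); hsv=cv2.cvtColor(s['image'],cv2.COLOR_BGR2HSV)
    m=(hsv[...,0]>18)&(hsv[...,0]<35)&(hsv[...,1]>120)&(abs(W[...,2]-.19)<.006)&(abs(W[...,0]-.6)<.09)&(W[...,1]<.2)
    p=W[m][:,:2]; c=p.mean(0); d=np.linalg.svd(p-c)[2][0]; d*=np.sign(d[1]); q=(p-c)@d; print(n,'gate deg',np.degrees(np.arctan2(-d[0],d[1])),'ends',c+d*q.min(),c+d*q.max(),len(p))
    cv2.imwrite(f'pics/{n}_last.png',s['image'])
E
python3 - <<'E'
from g import *
goto(.4958,-.021,.329,-84.6-18.3);print(sense()['ft_torque'])
E
```

```text
scene 96 knob med [ 0.5359 -0.0405  0.1813] max z 0.1934
scene gate deg -4.0742510049283345 ends [ 0.60559975 -0.14127576] [0.62710978 0.16070769] 1005
top gate deg -2.295103119408408 ends [ 0.60691338 -0.14444273] [0.61909852 0.1595886 ] 547
t 10.45 pos [ 0.5245 -0.0403  0.329 ] yaw -93.8 q [-0.29  0.5   1.76 -0.01  0.87  1.35] F [  1.8   0.7 -10.9] gap 0.314 SHIFT [-29.9 -17.4  -0.5] TURN 9.1
[-0.45838194 -0.20686139  0.21004404]
```

The gate has followed to 0.16 rad and the numbers agree. I take the second half.

servo_tool(rows=[[[-6,-3,0],1.8,-1],[[-12,-6,0],3.6,-1],[[-18,-10,0],5.4,-1],[[-24,-14,0],7.2,-1],[[-29,-17,0],9,-1],[[-30,-17,0],9,-1],[[-30,-17,0],9,-1],[[-30,-17,0],9,-1]])

```text
t: 11.25
tcp_pos: [0.4962, -0.0218, 0.3287]
tool_rot: [0.994, -0.111, 0.006, 0.005]
force: [0.7, -1.3, -10.2]
finger_gap: 0.317
```

```bash
python3 - <<'E'
from g import *
goto(.4958,-.021,.329,-84.6-18.3);print(sense()['ft_torque'])
E
```

```text
scene 91 knob med [ 0.5083 -0.0236  0.1811] max z 0.1875
scene gate deg -11.44318093147072 ends [ 0.56621942 -0.136967  ] [0.626425   0.16046235] 967
top gate deg -10.569315612903148 ends [ 0.56364033 -0.13888029] [0.61936171 0.15974869] 644
t 11.45 pos [ 0.4959 -0.0217  0.3286] yaw -102.8 q [-0.27  0.47  1.83 -0.01  0.83  1.53] F [ 0.6 -0.9 -9.9] gap 0.316 SHIFT [-0.3 -0.6 -0.4] TURN 0.1
[-0.63631513  0.11798247  0.30787987]
```

View pics/scene_last.png

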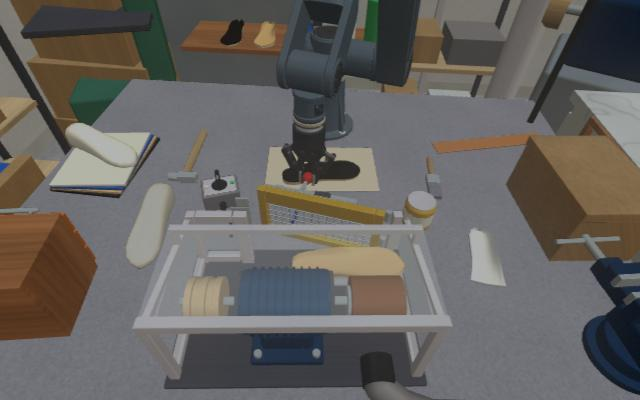

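The gate stands open at (320,215), and the bystanders are where they were. Its edge has moved about 9 cm, so I add a centimetre.

servo_tool(rows=[[[-2,-1,0],0.6,-1],[[-5,-2,0],1.2,-1],[[-8,-3,0],1.8,-1],[[-8,-3,0],1.8,-1],[[-8,-3,0],1.8,-1],[[-8,-3,0],1.8,-1],[[-8,-3,0],1.8,-1],[[-8,-3,0],1.8,-1]])

```text
t: 12.25
tcp_pos: [0.489, -0.0169, 0.3285]
tool_rot: [0.992, -0.127, 0.006, 0.005]
force: [1.6, -0.0, -9.5]
finger_gap: 0.319
```

```bash
python3 - <<'E'
from g import *
goto(.4958,-.021,.329,-84.6-18.3)
a=cv2.imread('pics/top0.png');b=cv2.imread('pics/top_last.png'); cv2.imwrite('pics/cmp.png',np.hstack([x[100:290,180:520] for x in(a,b)]))
W=np.load('scene0.npz')['W'];W2=cloud(cam('scene'))
for n,W in(('then',W),('now',W2)):
    m=(W[...,2]>.085)&(W[...,2]<.115)&(abs(W[...,0]-.43)<.05)&(abs(W[...,1]+.28)<.05); print(n,'switch',cv2.minAreaRect(W[m][:,:2].astype(np.float32)))
    m=(W[...,2]>.14)&(W[...,2]<.16)&(abs(W[...,0]-.62)<.05)&(abs(W[...,1]+.165)<.03); print('keeper',m.sum(),W[m].mean(0).round(4))
E
```

```text
scene 92 knob med [ 0.501  -0.0188  0.1809] max z 0.1919
scene gate deg -13.676437424388144 ends [ 0.55477836 -0.13380754] [0.62637244 0.16040899] 961
top gate deg -12.822038963093283 ends [ 0.55205182 -0.13663974] [0.61941678 0.15934121] 696
t 12.45 pos [ 0.4889 -0.0169  0.3285] yaw -104.6 q [-0.26  0.46  1.85 -0.01  0.82  1.57] F [ 1.3 -1.1 -8.8] gap 0.316 SHIFT [ 7.7  2.2 -0.4] TURN -1.7
then switch ((0.4369768798351288, -0.2862832844257355), (0.04357259348034859, 0.011813114397227764), 20.483016967773438)
keeper 18 [ 0.6529 -0.1748  0.1549]
now switch ((0.4361538290977478, -0.28643572330474854), (0.042608216404914856, 0.011881863698363304), 20.175209045410156)
keeper 34 [ 0.647  -0.16    0.1527]
```

View pics/cmp.png

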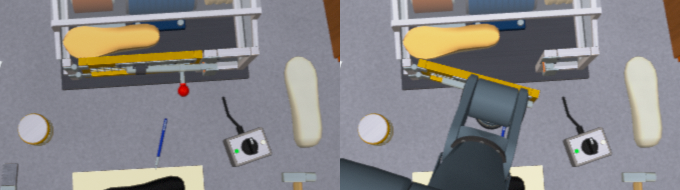

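Before and after match for the tin, cast, box and visible pen end. The gate edge at (535,95) is about 10 cm out and the keeper post still stands. I hand the job in.

```bash
python3 -c "
from h import *
sign_off()"
```

```text
the job is handed in; nothing more can be done
```

The sander switch was turned to its stop and released. The bolt is drawn and the gate is held open by the red knob, about 10 cm at its free edge. I handed the job in at about 12.5 s on the robot's clock.

**Switch:** I turned it clockwise about 66°, and the reaction torque rose to 0.65 N m at the stop. After release it measured 20.2–20.8°, against 20.5° before.

**Bolt:** I lifted the knob about 13 mm by the tool pose (about 10 mm by camera), then drew it about 48 mm. Side force stayed around 2 N or less. The upward load on the wrist was 10–14 N, not the expected 3 N; I put that down to the pads resisting the ball's rotation.

**Gate:** The scene camera gave an opening of 18.8° (0.33 rad), with the edge moved 10.0–10.2 cm. The top camera, partly blocked by the arm, read about 18°.

**Other checks:**
- The arm's readings were steady between the last two measurements.
- In the last top view the tin, cast and control box look unmoved, as does the shell in the scene view before it.
- The pen is partly hidden by the arm; the part that shows looks unmoved.
- My last keeper position check picked up different points before and after (18 and 34 points, about 16 mm apart), so it proves nothing. The keeper evidence is the low draw force.

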